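# Bring up the carport's backup power in a blackout

### The job

The mains are out: press in with the fingertips, lightly and in this order, the black switch on top of the yellow torch, then the green main button on the power station, then its blue outlet button; each stays in once pressed. Leave the red button out, and do not lift, tip or shift the torch or disturb the other things on the shelf.

Things in the scene. Friction and masses are not known exactly. Their poses are not given: they have to be found in the camera images.
- torch: Yellow LED work torch, 250 to 490 g, loose, lying on its flat base: body 130 x 52 x 45 mm high with a black lamp head 58 mm wide and 50 mm high at its +x end. Origin under the torch on the shelf, x along the torch towards the lamp, z up. Its switch sits on top, 10 mm behind the origin (x = -10 mm).
- torch_switch_top (a point): Centre of the upper face of the black round button (26 mm wide). Sinks with the button. Press straight down on it. On the torch, 60 mm above the shelf when out.
- torch_switch (a joint): Latching button, 26 mm wide round cap: value in m, 0 fully out (cap 14 mm proud), 0.008 fully in (cap 6 mm proud). Needs about 3 N to move, has no spring: it stays where it is pressed to. Its seat is rubber and gives about 1 mm per 4 N while it is pressed, then springs back. 0.0045 or more counts as pressed in.
- station: Grey portable power station with black bands, fixed and heavy, 150 (x) x 260 (y) x 110 mm high, dark display on its top and a carrying handle on its +x side. Origin under its centre on the shelf, z up. Three buttons (green, red, blue, in any order) stand in a row on its top, 25 mm from the centre line on the -x side, 65 mm apart, each in a flat black ring 42 mm wide and 3 mm high.
- green_button_top (a point): Centre of the upper face of the green round button (26 mm wide). Sinks with the button. Press straight down on it. On the power station (main switch), 127 mm above the shelf when out.
- green_button (a joint): Latching button, 26 mm wide round cap: value in m, 0 fully out (cap 14 mm proud), 0.008 fully in (cap 6 mm proud). Needs about 3 N to move, has no spring: it stays where it is pressed to. Its seat is rubber and gives about 1 mm per 4 N while it is pressed, then springs back. 0.0045 or more counts as pressed in.
- blue_button_top (a point): Centre of the upper face of the blue round button (26 mm wide). Sinks with the button. Press straight down on it. On the power station (outlet switch), 127 mm above the shelf when out.
- blue_button (a joint): Latching button, 26 mm wide round cap: value in m, 0 fully out (cap 14 mm proud), 0.008 fully in (cap 6 mm proud). Needs about 3 N to move, has no spring: it stays where it is pressed to. Its seat is rubber and gives about 1 mm per 4 N while it is pressed, then springs back. 0.0045 or more counts as pressed in.
- red_button_top (a point): Centre of the upper face of the red round button (26 mm wide). Sinks with the button. Press straight down on it. On the power station (to be left out), 127 mm above the shelf when out.
- red_button (a joint): Latching button, 26 mm wide round cap: value in m, 0 fully out (cap 14 mm proud), 0.008 fully in (cap 6 mm proud). Needs about 3 N to move, has no spring: it stays where it is pressed to. Its seat is rubber and gives about 1 mm per 4 N while it is pressed, then springs back. 0.0045 or more counts as pressed in.
- chock: Red plastic wheel chock, a wedge 160 x 80 mm and about 100 mm high, loose. Origin under its centre, the slope rises towards +x.
- nut_key: Chrome locking wheel nut key, a stepped round stub standing on end, 36 mm at its widest, 55 mm high, loose. Origin at the centre of its underside.
- bottle: Closed green spray bottle with a white head, standing upright, 76 mm wide, 227 mm high, loose. Origin at the centre of its underside.
- drip_tray: Grey plastic drip tray, 200 x 140 x 35 mm, open at the top, loose. Origin at the centre of its underside.
- green_pod: Flat black ring, 42 mm wide and 3 mm high, that carries the green button on the power station. Origin at its centre underneath, 110 mm above the shelf.
- blue_pod: Flat black ring, 42 mm wide and 3 mm high, that carries the blue button on the power station. Origin at its centre underneath, 110 mm above the shelf.
- red_pod: Flat black ring, 42 mm wide and 3 mm high, that carries the red button on the power station. Origin at its centre underneath, 110 mm above the shelf.
Not all that is in view belongs to the job. Of the things like the torch, leave any that is grey, pink or purple; of the rest the larger one is meant.

How it is judged (in metres and radians):
On the way, in this order (a step that is already met when the one before it is completed fails the run):
1. the torch switch is pressed in (value of joint torch_switch above 0.0045 m), for 0.1 s.
2. the green button is pressed in (value of joint green_button above 0.0045 m), for 0.1 s.
3. the blue button is pressed in (value of joint blue_button above 0.0045 m), for 0.1 s.
At the end, for the whole second after the job is handed in: The torch switch and the green and blue buttons are in by at least 4.5 of their 8 mm, the red one is out (under 3 mm), the torch lies flat within 30 mm of its start, at rest, and the chock, nut key, bottle and tray are within 20 mm of theirs (value of joint each of torch_switch, green_button, blue_button above 0.0045 m and value of joint red_button below 0.003 m and distance of torch from where it was at the start of the episode below 0.03 m and angle between torch's own z axis and vertical below 0.1 rad and height (world z) of torch below 0.01 m and linear speed of torch below 0.02 m/s and distance of each of chock, nut_key, bottle, drip_tray from where it was at the start of the episode below 0.02 m); the robot touches nothing.
It fails at once if a button is pressed out of order (green before the torch switch is in, or blue before green is in) ((value of joint green_button above 0.003 m and value of joint torch_switch below 0.0045 m) or (value of joint blue_button above 0.003 m and value of joint green_button below 0.0045 m)).
It fails at once if the red button is pressed (value of joint red_button above 0.003 m).
It fails at once if the torch or the power station is pushed with more than 25 N (contact force between any of the fingers, the arm and torch above 25 N or contact force between any of the fingers, the arm and station above 25 N or contact force between any of the fingers, the arm and green_pod above 25 N or contact force between any of the fingers, the arm and blue_pod above 25 N or contact force between any of the fingers, the arm and red_pod above 25 N).
It fails at once if the torch is lifted 10 mm, tipped or shifted by 30 mm (height (world z) of torch above 0.01 m or angle between torch's own z axis and vertical above 0.3 rad or distance of torch from where it was at the start of the episode above 0.03 m).
It fails at once if the chock, nut key, bottle or tray is moved by 20 mm or tipped (distance of any of chock, nut_key, bottle, drip_tray from where it was at the start of the episode above 0.02 m or angle between any of chock, nut_key, bottle, drip_tray's own z axis and vertical above 0.3 rad).
It also fails if it takes over 51 s, if anything falls off the work surface, if the arm or the gripper's body presses on something with over 40 N, if the wrist force passes 120 N, or if a joint passes its speed limit or range.

### The arm

A 6-joint arm with a two-finger parallel gripper is mounted at the origin on the work surface. World frame = base frame: x ahead of the robot, y to its left, z up, the work surface at z = 0. Lengths are in mm, angles in rad, forces in N, time in s.
With the tool pointing down it reaches from about 275 to 825 mm from the base axis. Payload 5.2 kg.
Tool frame: the origin (TCP) lies at the very end of the fingers, on their centre line; the grasp point (between the pads) lies 19 mm behind it; z points along the fingers, y is the line along which they close (so a half turn about z gives the same grasp; the last joint's range is limited). The gripper opens to 93 mm and grips with 3 to 60 N. Pads are 15 mm wide; open, the fingers measure 128 mm over their backs; the gripper's body (75 mm by 188 mm) begins 65 mm behind the grasp point.
Start: joints at [-0.203, 0.259, 1.535, -0, 1.348, -0.203], TCP at [550.005, 0.023, 218.653] pointing down, gripper open.
Joint ranges: [-3.14, 3.14], [-0.91, 2.08], [0.19, 2.58], [-1.22, 4.36], [0.22, 2.71], [-3.12, 3.12]. Speed limits (rad/s): [2.57, 2.57, 3.14, 3.14, 3.14, 3.14].

### API

Orientations are given as [roll, pitch, yaw] about the fixed x, y, z axes, in that order (R = Rz(yaw) Ry(pitch) Rx(roll)).
In Python, from bench import robot gives the robot as it stands. The module is installed in compiled form; this text tells all that it offers. Calls block until the motion is done:
- robot.move_ptp(position, orientation): joint-space move of the TCP to a pose.
- robot.move_linear(position, ori=None, speed=150, f_stop=None): straight line of the TCP; ori=None keeps the orientation; speed is the mean speed in mm/s. With f_stop (N) it stops when the force on the tool has changed by that much, and returns True; else False.
- robot.move_j(angles): joint-space move.
- robot.move_gripper(opening): opening from 0.0 (shut) to 1.0 (fully open); the grip force is fixed at half the most; returns when the fingers have stopped.
- robot.sleep(seconds).
- robot.inverse_kinematics(position, orientation): joint angles nearest the present ones, or None.
- robot.get_image(name): name is "scene" or "side" or "wrist"; returns a dict with "img" (400x640x3 uint8, blue, green, red), "fovy" (degrees; the focal length in pixels is half the picture's height over the tangent of half this angle, whatever the lens; pixels are square), "cx", "cy" (the principal point, pixels), "eye" and "orientation" of the camera in the world. Camera axes: x right, y down, z forward; pixel columns grow to the right and rows downward; lengths in mm; the calibration is good to about 2 mm. A picture is of the moment at which its call begins. There is no depth.
A pose or a line that the arm cannot do raises robot.MotionError and nothing moves.
- robot.hand_in(): hands the job in; it is judged then, once.
Readings, each from a call of its own:
- robot.current_t(): time.
- robot.current_qpos(): joint angles.
- robot.current_joint_vel(): joint speeds.
- robot.current_joint_efforts(): joint torques, N m.
- robot.current_tcp_pos(): TCP position.
- robot.current_eef_rot(): TCP orientation.
- robot.current_contact_force(): force on the tool from outside, world axes, zero at the start.
- robot.current_ft_torque(): the same for the moment, N m.
- robot.current_gripper_width(): opening from 0.0 (shut) to 1.0 (fully open).
- robot.current_finger_force(): force on a finger pad.
Only numpy, scipy, OpenCV 4.12 (cv2) and the standard library are available. Lean on these libraries where they do the work, as an engineer would, in place of code of your own. Each camera call takes 0.05 s, during which the arm holds its last target. There are 200 camera calls.

## Working session

There is one attempt and no reset: what is moved stays moved. The work goes in short steps, each a Python script; the robot and the scene stay as the last script left them, time stands still between calls to the robot, and variables do not carry over. Pictures are saved under pics/ and viewed, at most 10 in all, crops included, and the job is handed in when it is done.

```bash
mkdir -p pics
cat > h.py <<'E'
import numpy as np, cv2, pickle
from bench import robot
from scipy.spatial.transform import Rotation as Ro
def cam(n,f=None):
    d=robot.get_image(n)
    if f: cv2.imwrite('pics/'+f+'.png',d['img']); pickle.dump(d,open('pics/'+f+'.pkl','wb'))
    return d
def rot(d):
    o=np.array(d['orientation'],float)
    return o if o.shape==(3,3) else Ro.from_euler('xyz',o).as_matrix()
def ray(d,u,v):
    f=d['img'].shape[0]/2/np.tan(np.radians(d['fovy'])/2)
    return np.array(d['eye'],float),rot(d)@np.array([(u-d['cx'])/f,(v-d['cy'])/f,1])
def onz(d,u,v,z):
    e,r=ray(d,u,v); return e+r*(z-e[2])/r[2]
def proj(d,p):
    f=d['img'].shape[0]/2/np.tan(np.radians(d['fovy'])/2)
    c=rot(d).T@(np.array(p)-np.array(d['eye'])); return c[0]/c[2]*f+d['cx'],c[1]/c[2]*f+d['cy']
def tri(a,pa,b,pb):
    e,r=ray(a,*pa);g,s=ray(b,*pb)
    t=np.linalg.lstsq(np.c_[r,-s],g-e,rcond=None)[0]
    x,y=e+t[0]*r,g+t[1]*s
    return (x+y)/2,np.linalg.norm(x-y)
def blobs(img,lo,hi,amin=30):
    m=cv2.inRange(cv2.cvtColor(img,cv2.COLOR_BGR2HSV),np.array(lo),np.array(hi))
    n,_,s,c=cv2.connectedComponentsWithStats(m)
    return [(c[i].round(1).tolist(),s[i].tolist()) for i in range(1,n) if s[i,4]>=amin]
E
python3 - <<'E'
from h import *
for n in('scene','side','wrist'):
    d=cam(n,n); print(n,d['eye'],d['orientation'],d['fovy'],d['cx'],d['cy'])
E
```

```text
scene [1638.96619592  230.07095858 1102.06595155] [-2.28951174 -0.00804462  1.71341008] 43.352129413619124 320.18397220954813 204.42196558409165
side [ 228.43199596 -715.50173609  657.87844094] [-2.13827069  0.00449088 -0.33140492] 57.1645804976012 316.7941484286241 205.8423879252607
wrist [549.70222467  69.02681342 384.08663268] [ 2.88586261e+00  1.24148233e-03 -1.58941008e-04] 63.471001063071455 315.8971846252816 199.6892694120392
```

View pics/scene.png

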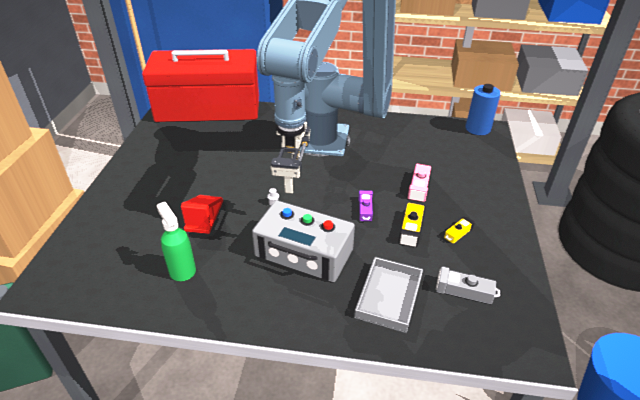

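View pics/side.png

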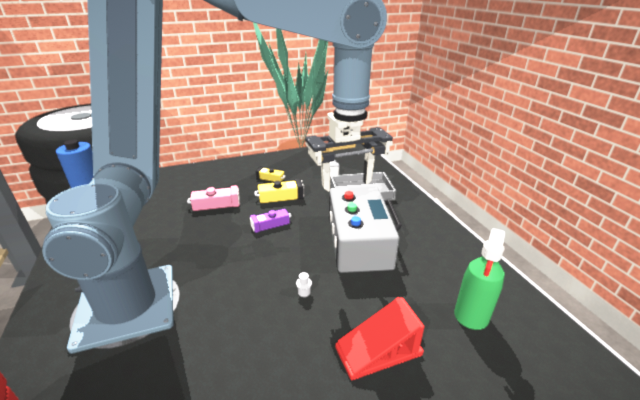

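View pics/wrist.png

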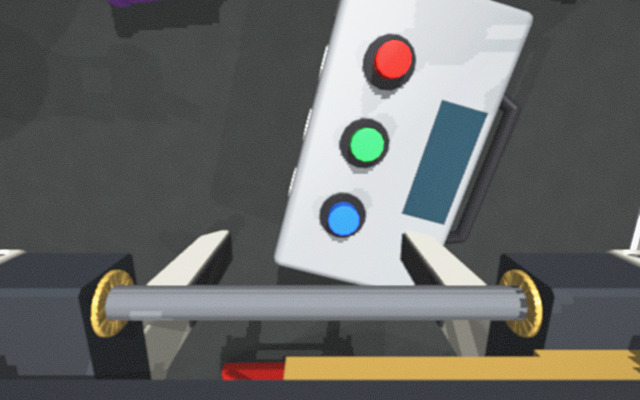

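The pictures show the following:
- **Scene view:** the larger yellow torch is at (413,222) with its black switch near (413,210). A smaller yellow decoy is at (458,231). The station's blue, green and red buttons are at (288,213), (307,219) and (328,226).
- **Side view:** the torch is at (280,192).
- **Wrist view:** the red, green and blue caps are at (393,59), (367,145) and (343,218).

Next I'll triangulate these points.

Run:
```python
from h import *
D={n:pickle.load(open(f'pics/{n}.pkl','rb')) for n in('scene','side','wrist')}
C={'red':([0,120,90],[8,255,255]),'green':([55,120,80],[85,255,255]),'blue':([98,120,100],[120,255,255]),'yellow':([24,130,100],[34,255,255])}
for n,d in D.items():
    for c,(lo,hi) in C.items(): print(n,c,[(b[0],b[1][2:]) for b in blobs(d['img'],lo,hi,20)])
s,w=D['scene'],D['side']
print('switch',tri(s,(413,210),w,(278,185)))
for z in(60,):print(onz(s,413,210,z),onz(w,278,185,z))
out=np.hstack([cv2.resize(s['img'][170:270,370:490],None,fx=3,fy=3,interpolation=2),cv2.resize(w['img'][150:250,230:350],None,fx=3,fy=3,interpolation=2)])
cv2.imwrite('pics/crop1.png',out)
```

```text
scene red [([74.8, 1.0], [14, 4, 42]), ([353.0, 6.2], [19, 9, 135]), ([74.2, 8.6], [14, 8, 90]), ([610.1, 9.2], [7, 9, 40]), ([345.8, 15.9], [9, 8, 62]), ([357.3, 16.7], [9, 8, 61]), ([79.7, 18.1], [15, 7, 89]), ([350.9, 26.1], [24, 9, 174]), ([79.9, 27.3], [13, 7, 74]), ([412.0, 29.9], [29, 9, 214]), ([443.0, 31.9], [29, 9, 218]), ([302.8, 33.1], [15, 7, 78]), ([461.9, 33.1], [5, 8, 29]), ([481.0, 34.3], [17, 8, 117]), ([636.4, 34.0], [7, 8, 40]), ([85.4, 36.2], [16, 7, 85]), ([342.6, 35.6], [15, 8, 101]), ([357.3, 36.4], [11, 8, 78]), ([505.9, 35.8], [31, 9, 219]), ([537.9, 38.0], [31, 9, 233]), ([401.9, 39.3], [15, 8, 107]), ([425.7, 40.9], [28, 9, 198]), ([567.7, 39.9], [26, 9, 193]), ([448.5, 42.5], [13, 8, 93]), ([594.3, 41.5], [14, 8, 94]), ([634.6, 44.4], [11, 8, 74]), ([85.8, 45.0], [13, 7, 70]), ([332.6, 44.8], [5, 6, 20]), ([349.6, 45.5], [26, 8, 171]), ([516.2, 46.4], [9, 8, 53]), ([409.2, 49.5], [28, 8, 184]), ([439.1, 51.5], [28, 8, 184]), ([589.8, 51.7], [15, 9, 98]), ([90.8, 53.8], [15, 7, 75]), ([202.3, 86.5], [116, 72, 7303]), ([337.5, 53.8], [23, 8, 146]), ([628.0,
[... 11115 characters left out ...]
[478.3, 294.6], [49, 73, 2335])]
side blue [([76.3, 163.3], [38, 46, 1189]), ([355.8, 222.5], [10, 9, 58])]
side yellow [([270.2, 177.0], [27, 13, 167]), ([278.6, 195.4], [39, 16, 391])]
wrist red [([392.6, 59.3], [38, 40, 1154]), ([252.5, 370.9], [63, 17, 943])]
wrist green [([366.4, 144.2], [34, 35, 941])]
wrist blue [([443.3, 161.2], [81, 121, 4085]), ([343.1, 218.4], [33, 35, 902])]
wrist yellow [([101.0, 284.3], [9, 12, 32]), ([531.0, 284.3], [10, 12, 31]), ([94.1, 317.6], [5, 24, 48]), ([538.2, 315.4], [5, 18, 44])]
switch (array([449.6163567 , 353.96789111,  58.26288486]), np.float64(16.055389780397842))
[441.02905369 358.43614706  60.        ] [451.25092309 337.29487868  60.        ]
```

View pics/crop1.png

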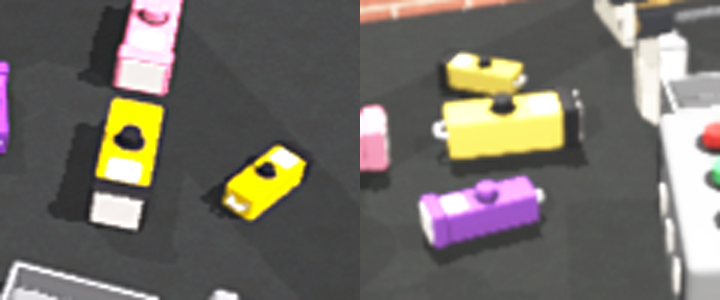

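The crop shows the large yellow torch's black switch at about scene (413,213) and side (278,183). The wrist camera goes over it next, with the gripper shut.

Run:
```python
from h import *
o=[np.pi,0,0]; print(robot.current_eef_rot(),robot.current_t())
robot.move_gripper(0)
robot.move_linear([600,20,240],speed=250); robot.sleep(.2); cam('wrist','st2')
robot.move_linear([446,340,220],speed=250); robot.sleep(.2); a=cam('wrist','t1')
robot.move_linear([446,290,240],speed=250); robot.sleep(.2); b=cam('wrist','t2')
cv2.imwrite('pics/t12.png',cv2.resize(np.hstack([a['img'][:,120:520],b['img'][:,120:520]]),None,fx=1,fy=1))
print(robot.current_t())
s=pickle.load(open('pics/wrist.pkl','rb'));t=pickle.load(open('pics/st2.pkl','rb'))
C={'red':([0,120,90],[8,255,255]),'green':([55,100,80],[85,255,255]),'blue':([98,120,100],[120,255,255])}
for c,(lo,hi) in C.items():
    r=[]
    for d in(s,t):
        L=[b[0] for b in blobs(d['img'],lo,hi,300) if 25<b[1][2]<50 and 25<b[1][3]<50]; print(c,L); r.append(L[0] if L else None)
    if all(r): print(tri(s,r[0],t,r[1]),onz(s,*r[0],127),onz(t,*r[1],127))
```

```text
[-3.14024438e+00 -2.74671736e-04  1.57079870e+00] 0.15
4.675
red [[392.6, 59.3]]
red [[325.4, 89.2]]
(array([606.7349442 , 109.43691055, 123.50320369]), np.float64(0.04330438405705855)) [605.9776898  108.87482598 127.        ] [606.63288573 109.200339   127.        ]
green [[366.4, 144.2]]
green [[305.2, 164.8]]
(array([589.47851241,  46.69371474, 124.46692367]), np.float64(0.005592651864523077)) [589.08948422  46.91424729 127.        ] [589.56669834  47.06997955 127.        ]
blue [[343.1, 218.4]]
blue [[285.9, 228.7]]
(array([571.71700479, -12.66437332, 127.77644227]), np.float64(2.7149298118758938)) [572.06390433 -14.32012036 127.        ] [571.44073951 -11.52439583 127.        ]
```

View pics/t12.png

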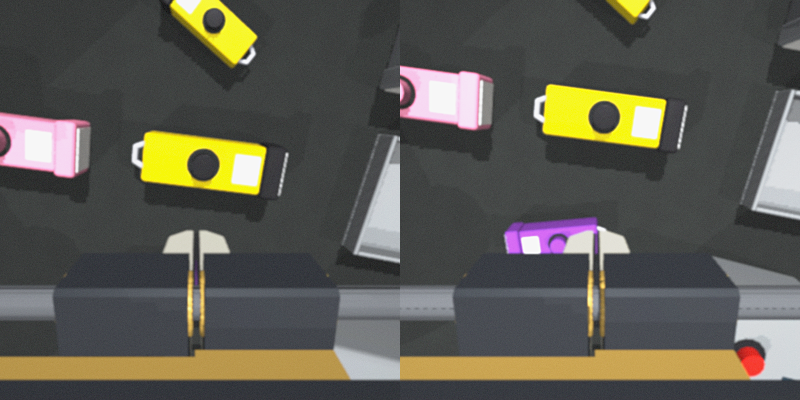

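Both wrist views show the large yellow torch. Its round black switch is at (324,164) in t1 and (324,117) in t2. I'll refine those points with a dark mask and triangulate, then check the torch axis.

Run:
```python
from h import *
P=[]
for n,g in(('t1',(324,164)),('t2',(324,117))):
    d=pickle.load(open(f'pics/{n}.pkl','rb')); m=cv2.inRange(cv2.cvtColor(d['img'],cv2.COLOR_BGR2HSV),(0,0,0),(180,255,75))
    k=np.zeros_like(m); cv2.circle(k,g,22,255,-1); m&=k
    q,s,c=cv2.connectedComponentsWithStats(m)[1:]; i=1+np.argmax(s[1:,4]) if False else 1+int(np.argmax(q[1:,4])) if q.ndim==2 and q.shape[1]==5 else None
    lab,st,ce=q,s,c
    i=1+int(np.argmax(st[1:,4])); ctr=cv2.minEnclosingCircle(np.argwhere(lab==i)[:,::-1].astype(np.float32))
    print(n,ce[i],st[i],ctr); P.append((d,tuple(ce[i])))
    print(onz(d,*ce[i],60))
print(tri(P[0][0],P[0][1],P[1][0],P[1][1]))
for n in('scene','side'):
    d=pickle.load(open(f'pics/{n}.pkl','rb'))
    print(n,proj(d,tri(*P[0],*P[1])[0]))
```

```text
t1 [322.91933241 164.58970793] [308 150  31  30 719] ((322.8125, 164.5), 15.294221878051758)
[453.72359503 359.58097212  60.        ]
t2 [323.56558773 118.2572402 ] [310 102  29  31 587] ((324.0, 117.0), 15.297158241271973)
[453.56653833 356.20032013  60.        ]
(array([454.18367216, 355.97383232,  35.81096716]), np.float64(0.14498485545758982))
scene (np.float64(411.1841254244574), np.float64(218.46282758253128))
side (np.float64(277.9524864532562), np.float64(188.53109772419276))
```

Run:
```python
from h import *
D={n:pickle.load(open(f'pics/{n}.pkl','rb')) for n in('scene','side','t1','t2','wrist')}
s=(413.3,213)
for t,p in(('t1',(322.9,164.6)),('t2',(323.6,118)),('side',(277.7,182.5))): print(t,tri(D['scene'],s,D[t],p))
print(tri(D['side'],(277.7,182.5),D['t1'],(322.9,164.6)))
for n in('scene','side'): print(proj(D[n],[453.6,358,60]))
# scene check of station buttons
for c,q,w in(('r',(327.6,224.7),(392.6,59.3)),('g',(306.9,218.3),(366.4,144.2)),('b',(286.7,212.2),(343.1,218.4))): print(c,tri(D['scene'],q,D['wrist'],w))
```

```text
t1 (array([453.74237047, 359.48298358,  58.95841111]), np.float64(0.1378237771788336))
t2 (array([453.79573562, 357.98882536,  59.14622669]), np.float64(3.094609097159936))
side (array([454.69758853, 358.96849804,  58.5028548 ]), np.float64(2.200449699052836))
(array([454.57673396, 359.03549031,  57.45839961]), np.float64(1.6612641694491512))
(np.float64(412.8392951170795), np.float64(212.66353232717194))
(np.float64(277.1998602010572), np.float64(182.0552257681145))
r (array([607.85556243, 110.7779765 , 117.98051084]), np.float64(1.02259699317055))
g (array([590.31364304,  47.50659233, 118.173559  ]), np.float64(2.7019434979855803))
b (array([572.87950307, -15.3140128 , 118.33675335]), np.float64(3.4592717632572167))
```

```bash
cat >> h.py <<'E'
def press(x,y,ztop):
    robot.move_linear([x,y,ztop+12],speed=80); robot.sleep(.3)
    r=robot.move_linear([x,y,ztop-11],speed=12,f_stop=9)
    p=robot.current_tcp_pos(); f=robot.current_contact_force(); robot.sleep(.2)
    print('stop',r,np.round(p,1),np.round(f,1),np.round(robot.current_contact_force(),1),robot.current_t())
    robot.move_linear([x,y,ztop+12],speed=60)
E
python3 - <<'E'
from h import *
robot.move_linear([454,358.5,110],speed=150)
press(454,358.5,60)
robot.move_linear([446,290,240],speed=200); robot.sleep(.2); cam('wrist','t3')
a=pickle.load(open('pics/t2.pkl','rb'))['img'];b=pickle.load(open('pics/t3.pkl','rb'))['img']
cv2.imwrite('pics/t23.png',cv2.resize(np.hstack([a[60:190,240:420],b[60:190,240:420]]),None,fx=2,fy=2))
E
```

```text
stop True [454.  358.5  50.2] [-2.1  0.4  8. ] [-1.4 -1.6  6.6] 8.7083
```

View pics/t23.png

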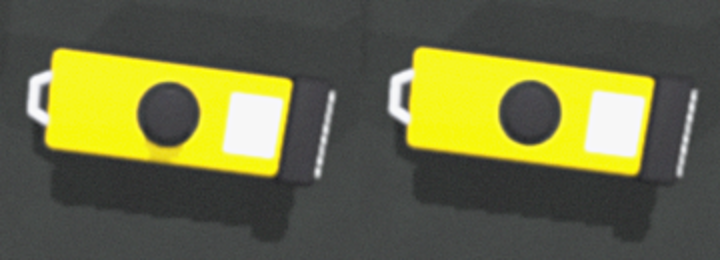

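The torch hasn't moved. Its cap now looks lower and its shadow is gone, and the stop at 50.2 mm matches fully in. Next are green and then blue.

Run:
```python
from h import *
robot.move_linear([589.5,47,200],speed=250)
press(589.5,47,127)
robot.move_linear([589.5,47,170],speed=150)
robot.move_linear([572.2,-15,170],speed=150)
press(572.2,-15,127)
robot.move_linear([572.2,-15,218],speed=150)
robot.move_linear([550,0,218.6],speed=150); robot.sleep(.3); b=cam('wrist','end')['img']; s=cam('side')['img']
a=pickle.load(open('pics/wrist.pkl','rb'))['img']
cv2.imwrite('pics/e.png',np.hstack([a[:260,240:540],b[:260,240:540]])); print(robot.current_t())
```

```text
stop True [589.5  47.  117.3] [-0.8 -0.2  7.4] [-1.4 -0.5  5.9] 15.0417
stop True [572.2 -15.  117.3] [-2.2  0.3  7.6] [-1.3  0.6  6.3] 19.325
21.25
```

View pics/e.png

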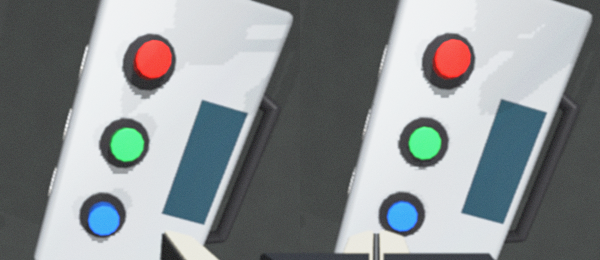

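Green and blue both stopped at 117.3 mm, which matches fully in. They look lower than before, and red is still out with its shadow unchanged.

```bash
python3 -c "
from bench import robot
print(robot.hand_in())"
```

```text
the job is handed in; nothing more can be done
None
```

I pressed the torch switch, then the green button, then the blue one; by the stop heights and pictures all three are fully in, red is still out, the torch looked unmoved, and the job is handed in (no verdict was returned).

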